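# Click two test cartridges home in a bench reader and close its lid

## Robot

A 6-joint arm with a two-finger parallel gripper is mounted at the origin on a cart in front of the work surface, level with it; the furniture and walls round the work are solid. World frame = base frame: x ahead of the robot, y to its left, z up, the work surface at z = 0. Lengths are in m, angles in degrees, forces in N, time in s.
With the tool pointing down it reaches from about 0.425 to 1.125 m from the base axis. Payload 14.9 kg.
Tool frame: the origin (TCP) lies at the very end of the fingers, on their centre line; the grasp point (between the pads) lies 19 mm behind it (bot.pinch_z is the distance from the TCP to the grasp point, in m); z points along the fingers, y is the line along which they close (so a half turn about z gives the same grasp; the last joint's range is limited). The gripper opens to 91 mm and grips with 3 to 60 N. Pads are 32 mm wide; open, the fingers measure 118 mm over their backs; the gripper's body (76 mm by 178 mm) begins 60 mm behind the grasp point.
Start: joints at [-77.596, 21.709, 99.362, -0, 58.929, -1.908], TCP at [0.173, -0.678, 0.214] pointing down, gripper open.
Joint ranges: [-158.91, 158.91], [-42.39, 125.64], [0.06, 152.35], [-60.88, 240.88], [17.5, 164.5], [-176.32, 176.32]. Speed limits (degrees/s): [108.29, 108.29, 136.94, 180, 180, 180].

## Interface

Orientations are given as [roll, pitch, yaw] about the fixed x, y, z axes, in that order (R = Rz(yaw) Ry(pitch) Rx(roll)).
In Python, from station import telemetry, vision, bot gives the robot as it stands.
- The arm moves only by the shell command python3 -m jog 'ROWS' [FORCE]. ROWS is JSON, a list of rows, each a list of 3 entries, a list of its own where there are three numbers: the turn, a rotation vector about the tool's x, y, z in units of 5 degrees (1.0 is 5 degrees), then the shift along the tool's x, y, z in units of 25 mm (1.0 is 25 mm), then the finger opening in mm, from 0 to 91.2. A call has 1 to 8 rows; each row is the pose to reach, as a shift and turn from the pose commanded when the call began, along the tool's axes at that moment; what a row does not reach only later rows make up. A row lasts 1/12 s, in which the tool goes at most 41.7 mm and 7.16 degrees, less where a joint would pass 70% of its speed; a pose out of reach is approached as far as the arm can. A call with a gripper value outside its range is refused whole. The fingers move at their own pace and stop on an object; FORCE is the grip in N (left out, the last holds). Time passes only in rows, so rows that repeat a pose let the fingers close. It gives the time, the measured TCP pose, the force, the opening and the grip force at its end, in the units of the state.
- telemetry.state(): the state, without advancing time (a new reading comes with each control period).
- vision.read_camera(name): name is "scene" or "top" or "wrist"; returns a dict with "image" (480x640x3 uint8, red, green, blue), "K" (3x3 intrinsics, pixels), "R" (3x3) and "t" (3): a world point X has camera coordinates R X + t. Camera axes: x right, y down, z forward; pixel columns grow to the right and rows downward; lengths in m; the calibration is good to about 2 mm. A picture is of the moment at which its call begins. There is no depth.
- bot.sign_off(): hands the job in; it is judged then, once.
The state is a dict: "clock": time; "joints": joint angles; "joint_velocities": joint speeds; "tau": joint torques, N m; "tool_pos": TCP position; "orientation": TCP orientation; "wrist_force": force on the tool from outside, world axes, zero at the start; "ft_torque": the same for the moment, N m; "finger_gap": finger opening in m; "grasp_force": force on a finger pad.
Only numpy, scipy, OpenCV 4.12 (cv2) and the standard library are available. Lean on these libraries where they do the work, as an engineer would, in place of code of your own. Each camera call takes 0.05 s, during which the arm holds its last target. There are 200 camera calls.

## Task

Get the bench reader ready to run: put the test cartridge that stands on the desk into the empty bay, and push it and the cartridge already standing proud in the other bay right down until each one clicks past its sprung side ball and is fully home. Only then lower the lid gently until it is fully shut, and let go. Do not disturb the other things on the desk.

Things in the scene. Friction and masses are not known exactly. Their poses are not given: they have to be found in the camera images.
- reader: Fixed bench instrument, white and grey, 220 x 198 mm, deck (top face under the lid) 66 mm above the desk. Origin on the desk between its two bays; x runs from the sloped display panel at its front to the lid hinge at its back, y to its left, z up. Two slot-like bays side by side, at y = +38 and -38 mm, long way along x: one is empty, the other (it varies) holds a cartridge.
- bay_left (a point): Centre of the floor of the left bay (reader y = +38 mm), 21 mm above the desk; axes as the reader's. Each bay is 112 mm (x) by 30 mm (y) and 45 mm deep; the bottom edges of a cartridge are rounded by 4 mm to lead it in. A cartridge is home when its origin is here, to within the play of the bay.
- bay_right (a point): The same for the right bay (reader y = -38 mm).
- cartridge_a: Test cartridge, 90 g, dropped into one bay but about 13 mm proud, resting on the ball (it may lean a little). White body 110 (x) x 28 (y) x 47 mm (z) with a grey grip fin 94 x 14 mm, 20 mm high on top, 67 mm in all; a groove along both long sides, a rounded bead below it; fits either way round. Origin: centre of its underside. Home, its fin tops the deck by 22 mm; proud, it stops the lid.
- cartridge_b: Test cartridge of the same shape and axes, 70 to 130 g, standing upright on the desk to the right of the reader. Origin at the centre of its underside.
- ball_left (a joint): Steel ball, 14 mm, in the left bay's outer side wall at mid-length, 12 mm above the bay floor; it pokes 5 mm in and is sprung (7 N plus 2 N per mm). Pushing a cartridge down past it takes about 6 to 12 N. Value in m: 0 sprung out (bay empty or cartridge clicked home), 1 to 3 mm while a bead is passing.
- ball_right (a joint): The same in the right bay, in its outer (right) side wall.
- lid (a joint): Angle of the reader's lid, rad: 0 shut, 1.9 fully open; it starts open near upright. A stiff hinge holds it where it is left; about 2 to 3 N at its front edge moves it. The lid is a hood 160 mm from hinge to front edge, 190 mm wide, its flat outer face 29 mm above the deck when shut (29 mm from the hinge line).
- hinge (a point): Middle of the lid's hinge line at the back of the deck, 66 mm above the desk, 94 mm behind the reader's origin; the hinge line runs along the reader's y.
- lid_tab (a point): Centre of the grey thumb tab, 50 mm wide, 5 mm thick, 13 mm out of the middle of the lid's front edge, 167 mm from the hinge line along the lid; it points up when the lid is open.
- petri: Bystander: clear petri dish, 60 mm across, 15 mm high, between the reader and the cartridge on the desk; origin under its centre.
- timer: Bystander: white bench timer, 60 x 66 x 19 mm, left of the reader; origin under its centre.
- tips: Bystander: pipette tip box, 90 x 122 x 73 mm, lid shut, left of the reader; origin under its centre.
- beaker: Bystander: small glass beaker, 53 mm across, 61 mm high, left of the reader; origin under its centre.
- pen: Bystander: slim white pen, 145 mm long, lying on the black notebook at the left; origin under its centre.

How it is judged:
By the outcome, as a careful person would: the job done as asked, in the order asked, and still so for the second after the job is handed in, with the robot touching nothing.
It also fails if it takes over 64 s, if anything falls off the work surface, if the arm or the gripper's body presses on something with over 40 N, if the wrist force passes 120 N, or if a joint passes its speed limit or range.

## Working session

There is one attempt and no reset: what is moved stays moved. The work goes in short steps, Python scripts to look and compute and a shell command to move; the robot and the scene stay as the last step left them, time stands still between calls to the robot, and variables do not carry over. Pictures are saved under pics/ and viewed, at most 10 in all, crops included, and the job is handed in when it is done.

```bash
mkdir -p pics; ls; python3 - <<'E'
from station import telemetry, vision, bot
import cv2,json
for n in("scene","top"):
    d=vision.read_camera(n); cv2.imwrite(f"pics/{n}0.png",d["image"][:,:,::-1])
    print(n,d["K"],d["R"],d["t"])
print(telemetry.state(),bot.pinch_z)
E
```

```text
pics
scene [[474.36849643   0.         317.74911183]
 [  0.         474.36849643 241.60741452]
 [  0.           0.           1.        ]] [[-4.88481606e-01 -8.72574039e-01 -5.17858798e-04]
 [-3.69373124e-01  2.07318893e-01 -9.05860018e-01]
 [ 7.90537296e-01 -4.42304673e-01 -4.23576864e-01]] [0.35297358 0.24045283 0.7918009 ]
top [[562.95960548   0.         314.89200121]
 [  0.         562.95960548 241.21359811]
 [  0.           0.           1.        ]] [[ 2.15255267e-02 -9.99768215e-01  4.10867320e-04]
 [-9.80837100e-01 -2.11975224e-02 -1.93673045e-01]
 [ 1.93636864e-01  3.76592039e-03 -9.81066044e-01]] [0.09561135 0.54259575 1.30274522]
{'clock': 0.1, 'joints': array([-7.75971755e+01,  2.17357127e+01,  9.93921935e+01, -9.35495291e-04,
        5.89292956e+01, -1.90889654e+00]), 'joint_velocities': array([ 0.05554123, -0.00103959, -0.13963874, -0.03942445, -0.09649217,
       -0.072912  ]), 'tau': array([ 9.27321926e-04, -7.65047264e+01, -4.35296381e+01,  6.51375437e-02,
        3.98940314e-02, -4.02449496e-05]), 'tool_pos': array([ 0.17294056, -0.67793007,  0.21335198]), 'orientation': array([-1.79942803e+02, -1.10505751e-03,  1.43122037e+01]), 'wrist_force': array([-0.33706442, -0.07201818, -0.41931833]), 'ft_torque': array([-0.04370457,  0.04723183,  0.01226463]), 'grasp_force': 0.0, 'finger_gap': 0.09102912003835562} 0.0188
```

View pics/scene0.png

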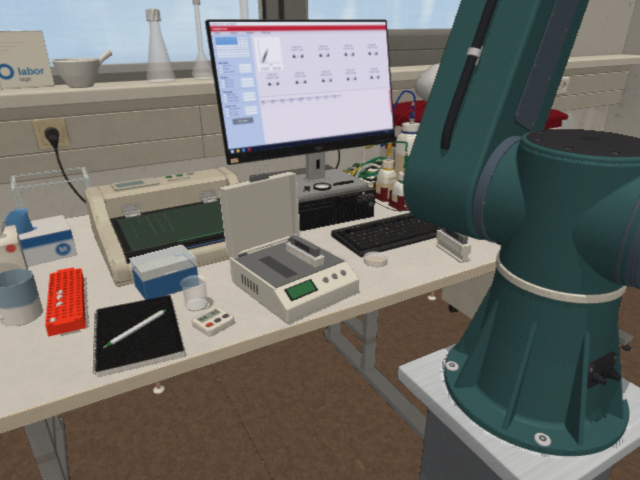

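View pics/top0.png

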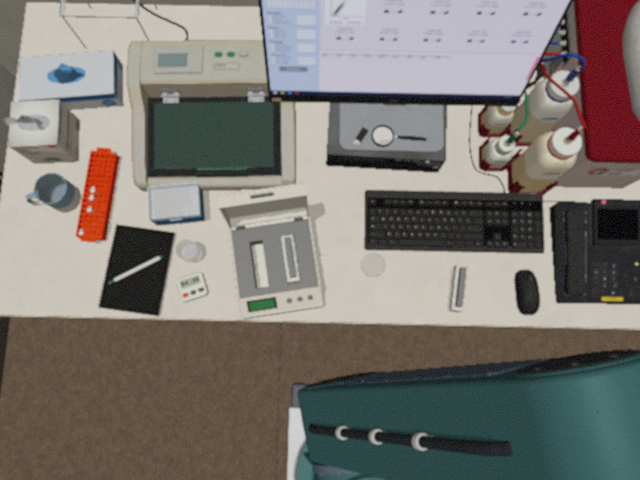

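The scene view shows the lid open, with the cartridge at (303,250) proud in the right bay and the left bay empty at (270,262). In the top view the reader is at about (277,260), cartridge_b at (458,288) and the petri dish at (373,265). I'll zoom in to measure.

```bash
python3 - <<'E'
import cv2,numpy as np
im=cv2.imread("pics/top0.png"); s=cv2.imread("pics/scene0.png")
a=cv2.resize(im[180:320,220:330],None,fx=4,fy=4,interpolation=cv2.INTER_CUBIC)
b=cv2.resize(im[260:316,440:476],None,fx=8,fy=8,interpolation=cv2.INTER_CUBIC)
o=np.zeros((560,440+288,3),np.uint8);o[:,:440]=a;o[:448,440:]=b
cv2.imwrite("pics/crop1.png",o)
E
```

```text
(no output)
```

View pics/crop1.png

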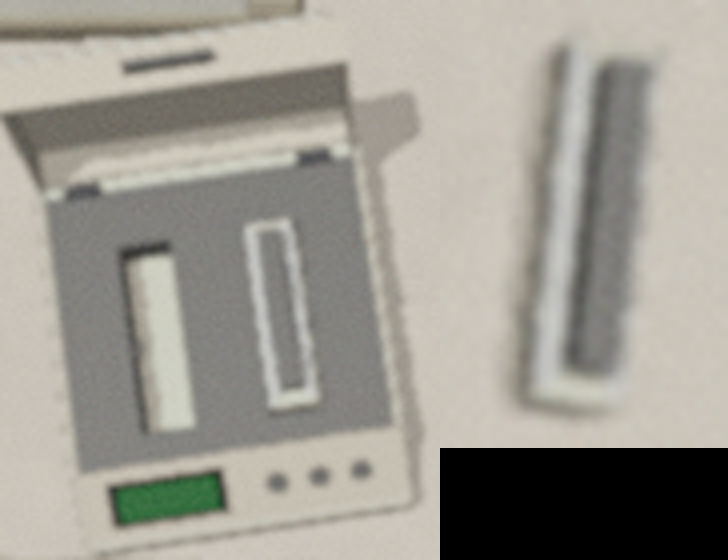

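Crop 1 (top view, 4x and 8x): the empty left bay has corners near (120,250), (172,243), (197,430) and (146,435). Cartridge_a's fin is in the right bay at (282,312). Cartridge_b's grey fin runs from (625,62) to (590,372).

```bash
cat > h.py <<'E'
import cv2,numpy as np
from station import telemetry, vision, bot
from scipy.spatial.transform import Rotation as Rn
def ray(d,uv,z):
    uv=np.atleast_2d(np.asarray(uv,float)); r=np.c_[uv,np.ones(len(uv))]@np.linalg.inv(d["K"]).T@d["R"]
    c=-d["R"].T@d["t"]; return (c+r*((z-c[2])/r[:,2])[:,None])[:,:2]
def proj(d,X):
    q=(np.atleast_2d(X)@d["R"].T+d["t"])@d["K"].T; return q[:,:2]/q[:,2:]
def comp(mask,near,k=0):
    if k: mask=cv2.morphologyEx(mask,cv2.MORPH_OPEN,np.ones((k,k)))
    cs,_=cv2.findContours(mask,cv2.RETR_EXTERNAL,cv2.CHAIN_APPROX_NONE)
    return max(cs,key=lambda c:cv2.pointPolygonTest(c,near,True))
def rect(d,c,z):
    (x,y),(w,h),a=cv2.minAreaRect((ray(d,c.reshape(-1,2),z)*1000).astype(np.float32))
    if w<h: w,h=h,w; a+=90
    a=(a+90)%180-90
    return np.round([x,y,w,h,a],1)
def tool(pos,yaw,tilt=(180,0)):
    """rows units: shift+turn from current commanded pose (measured) to target TCP pos, yaw deg"""
    s=telemetry.state(); R0=Rn.from_euler('xyz',s['orientation'],degrees=True)
    R1=Rn.from_euler('xyz',[tilt[0],tilt[1],yaw],degrees=True)
    print('turn',np.round((R0.inv()*R1).as_rotvec(degrees=True)/5,3),'shift',np.round(R0.inv().apply(np.array(pos)-s['tool_pos'])/.025,3))
E
python3 - <<'E'
from h import *
d=vision.read_camera("top"); im=d["image"]; hsv=cv2.cvtColor(im,cv2.COLOR_RGB2HSV)
print(hsv[270,277],hsv[285,460],hsv[285,453],hsv[258,291],hsv[258,287])
m=((hsv[...,2]<165)&(hsv[...,2]>90)&(hsv[...,1]<40)).astype(np.uint8)
cb=comp(m,(460,288)); print('finB',rect(d,cb,.067),len(cb))
dk=comp(m,(277,270),3); print('deck',rect(d,dk,.066))
fa=comp(m,(291,258)); print('finA',rect(d,fa,.101),len(fa))
crop=lambda p:np.array(p)/4+[220,180]-.4
q=ray(d,crop([(120,250),(172,243),(197,430),(146,435)]),.066)*1000; print('bay',q,q.mean(0))
print(ray(d,(373,265),.008))
E
```

```text
[ 24  10 132] [ 18  10 122] [ 20  16 140] [  9  14 125] [ 30   3 147]
finB [ 436.8 -236.2   94.    18.3   -7.8] 88
deck [496.8 203.4 186.9 166.2 -80. ]
finA [514.1 207.8 245.5 241.9   1.8] 693
bay [[532.33025785 262.8104464 ]
 [537.25093163 231.99569756]
 [425.76574588 212.91112924]
 [422.18055334 242.70374869]] [479.38187218 237.60525547]
[[ 0.49253872 -0.03727936]]
```

```bash
python3 - <<'E'
from h import *
tool([.437,-.236,.16],-7.8)
E
```

```text
turn [-1.000e-02  2.000e-03  4.423e+00] shift [ 14.603 -14.517   2.15 ]
```

```bash
python3 -m jog '[[[0,0,0],[1.5,-1.5,0],91],[[0,0,0],[3,-3,0],91],[[0,0,0],[4.5,-4.5,0],91],[[0,0,0],[6,-6,0],91],[[0,0,0],[7.5,-7.5,0.5],91],[[0,0,0],[9,-9,0.5],91],[[0,0,0],[9.5,-9.5,0.5],91],[[0,0,0],[9.5,-9.5,0.5],91]]'
python3 -m jog '[[[0,0,0.6],[1.5,-1.5,0.5],91],[[0,0,1.4],[3,-3,1],91],[[0,0,2.4],[4,-4,1.5],91],[[0,0,3.4],[5,-4.9,1.65],91],[[0,0,4.42],[5.1,-5.02,1.65],91],[[0,0,4.42],[5.1,-5.02,1.65],91],[[0,0,4.42],[5.1,-5.02,1.65],91]]'
python3 - <<'E'
from h import *
tool([.437,-.236,.16],-7.8)
d=vision.read_camera("wrist"); cv2.imwrite("pics/w1.png",d["image"][:,:,::-1])
print(proj(d,[[.437,-.236,.067]]))
E
```

```text
clock: 0.82
tool_pos: [0.3433, -0.3902, 0.2014]
orientation: [-180.0, 0.0, 14.3]
wrist_force: [1.2, -0.7, 0.6]
finger_gap: 0.0916
grasp_force: 0.0
clock: 1.4
tool_pos: [0.4356, -0.2382, 0.1601]
orientation: [-180.0, 0.0, -7.6]
wrist_force: [-0.0, 0.1, 0.6]
finger_gap: 0.0908
grasp_force: 0.0
turn [-0.002  0.006  0.039] shift [ 0.043 -0.095  0.006]
[[323.52923833 243.10296438]]
```

View pics/w1.png

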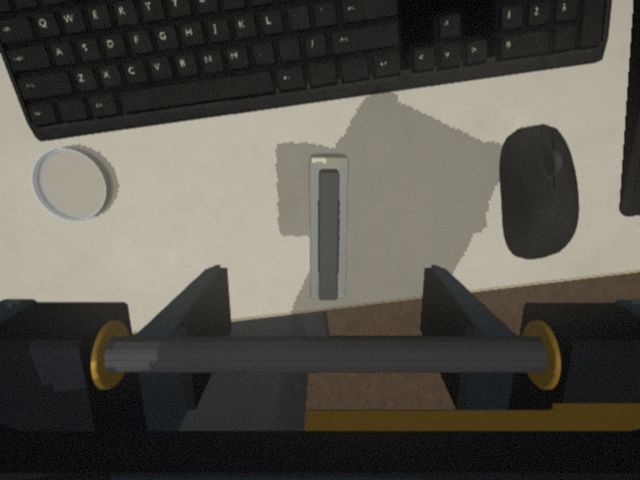

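The wrist view shows cartridge_b's fin centred near (328,234), from (328,169) to (328,299). I'll refine its position from this view.

```bash
cat >> h.py <<'E'
def fin(z,near_xy,hi=140,dump=False):
    d=vision.read_camera("wrist"); g=cv2.cvtColor(d["image"],cv2.COLOR_RGB2GRAY)
    u,v=proj(d,[[*near_xy,z]])[0]; print('uv',u,v,'gray',g[int(v),int(u)-30:int(u)+31:3])
    m=(g<hi).astype(np.uint8); c=comp(m,(u,v)); print(cv2.boundingRect(c)); return d,rect(d,c,z)
E
python3 - <<'E'
from h import *
print(fin(.067,(.4375,-.237),110)[1])
E
```

```text
uv 323.6689207637931 242.03451885361298 gray [183 182 181 184 182 164 135 135  76  79  80  81  83  82  79 124 132 126
 133 132 132]
(316, 169, 23, 131)
[ 440.7 -239.8   94.4   15.4   -8.1]
```

```bash
python3 -m jog '[[[0,0,0.1],[0.18,0.02,1.3],70],[[0,0,0.1],[0.18,0.02,2.6],60],[[0,0,0.1],[0.18,0.02,3.6],50],[[0,0,0.1],[0.18,0.02,4.2],50],[[0,0,0.1],[0.18,0.02,4.4],50],[[0,0,0.1],[0.18,0.02,4.4],50],[[0,0,0.1],[0.18,0.02,4.4],10],[[0,0,0.1],[0.18,0.02,4.4],10]]' 35
python3 -m jog '[[[0,0,0],[0,0,0],5],[[0,0,0],[0,0,0],5],[[0,0,0],[0,0,0],5],[[0,0,0],[0,0,0],5],[[0,0,0],[0,0,0],5],[[0,0,0],[0,0,0],5]]' 35
```

```text
clock: 2.17
tool_pos: [0.4404, -0.2409, 0.0516]
orientation: [180.0, -0.1, -8.3]
wrist_force: [-0.0, 0.0, 0.8]
finger_gap: 0.0406
grasp_force: 0.0
clock: 2.67
tool_pos: [0.44, -0.2402, 0.0507]
orientation: [180.0, -0.0, -8.3]
wrist_force: [-1.9, -0.3, 6.8]
finger_gap: 0.0138
grasp_force: 35.0
```

```bash
python3 -m jog '[[[0,0,0],[0,0,-1],5],[[0,0,0],[0,0,-2.5],5],[[0,0,0],[0,0,-4],5],[[0,0,0],[0,0,-5],5],[[0,0,0],[0,0,-5.6],5],[[0,0,0],[0,0,-5.6],5],[[0,0,0],[0,0,-5.6],5]]' 35
python3 - <<'E'
from h import *
tool([.43,.225,.19],9.9)
E
```

```text
clock: 3.25
tool_pos: [0.44, -0.2401, 0.1906]
orientation: [180.0, -0.1, -8.3]
wrist_force: [0.4, 0.4, -1.9]
finger_gap: 0.0141
grasp_force: 35.0
turn [ 0.008 -0.013 -3.636] shift [-3.0730e+00 -1.8354e+01  1.3000e-02]
```

```bash
python3 -m jog '[[[0,0,0],[0,-1,0],5],[[0,0,0],[-0.2,-2.4,0],5],[[0,0,0],[-0.4,-3.9,0],5],[[0,0,0],[-0.7,-5.4,0],5],[[0,0,0],[-1,-6.9,0],5],[[0,0,0],[-1.2,-8.2,0],5],[[0,0,0],[-1.4,-9,0],5],[[0,0,0],[-1.5,-9.3,0],5]]'
python3 -m jog '[[[0,0,-0.3],[-0.2,-1,0],5],[[0,0,-0.9],[-0.4,-2.4,0],5],[[0,0,-1.7],[-0.7,-3.9,0],5],[[0,0,-2.5],[-1,-5.4,0],5],[[0,0,-3.2],[-1.3,-6.9,0],5],[[0,0,-3.6],[-1.5,-8.2,0],5],[[0,0,-3.64],[-1.57,-9,0],5],[[0,0,-3.64],[-1.57,-9.05,0],5]]'
python3 - <<'E'
from h import *
d=vision.read_camera("wrist"); cv2.imwrite("pics/w2.png",d["image"][:,:,::-1])
print(telemetry.state()['tool_pos'],telemetry.state()['orientation'])
import pickle; pickle.dump(d,open('w2.pkl','wb'))
E
```

```text
clock: 3.92
tool_pos: [0.4349, -0.0023, 0.1888]
orientation: [180.0, 0.2, -8.2]
wrist_force: [-0.3, 0.2, -0.9]
finger_gap: 0.0135
grasp_force: 35.0
clock: 4.58
tool_pos: [0.4299, 0.2271, 0.1892]
orientation: [180.0, 0.1, 10.1]
wrist_force: [-0.0, 0.1, -0.5]
finger_gap: 0.0136
grasp_force: 35.0
[0.42970164 0.22575196 0.18912112] [1.79969815e+02 9.91752490e-02 1.00378277e+01]
```

View pics/w2.png

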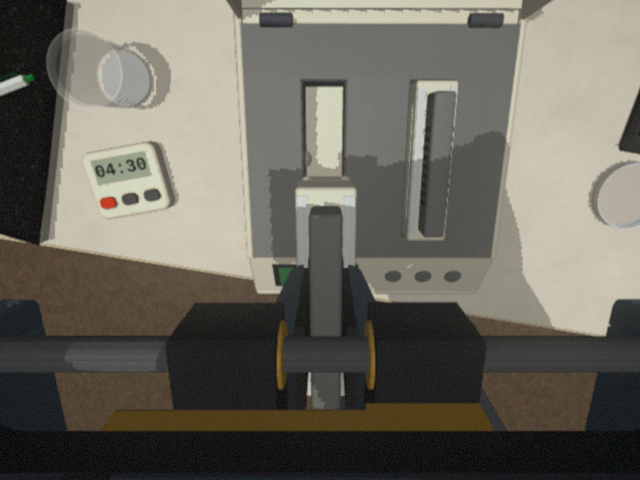

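The wrist view shows the empty bay's far end at (303–346, 81), the held cartridge's far edge at (297–355, 187), and cartridge_a's fin at (437,165). I'll measure these edges against each other.

```bash
python3 - <<'E'
from h import *
import pickle; d=pickle.load(open('w2.pkl','rb')); g=cv2.cvtColor(d["image"],cv2.COLOR_RGB2GRAY).astype(int)
print('bay rows',[g[v,296:354].tolist() for v in (100,120)])
print('bay col',g[74:92,325].tolist())
print('cart row',g[196,290:362].tolist()); print('cart col',g[170:200,325].tolist())
print('deck row40',g[40,238:252].tolist(),g[40,512:528].tolist(),'row130',g[130,240:255].tolist(),g[130,500:516].tolist())
E
```

```text
bay rows [[120, 122, 117, 116, 107, 84, 75, 59, 53, 95, 140, 151, 152, 150, 151, 151, 151, 150, 152, 167, 197, 206, 208, 210, 206, 207, 206, 208, 208, 207, 206, 209, 209, 207, 208, 204, 208, 207, 209, 208, 209, 209, 206, 205, 205, 201, 158, 88, 62, 82, 93, 109, 119, 120, 118, 116, 118, 118], [123, 122, 121, 121, 112, 94, 84, 65, 56, 91, 146, 149, 150, 148, 148, 154, 150, 152, 151, 152, 155, 183, 204, 206, 206, 207, 207, 210, 206, 209, 208, 208, 207, 205, 207, 207, 208, 210, 206, 208, 208, 204, 203, 208, 207, 194, 135, 72, 67, 93, 101, 113, 118, 121, 118, 118, 118, 120]]
bay col [112, 114, 115, 115, 105, 87, 78, 67, 52, 48, 46, 69, 124, 182, 206, 207, 207, 208]
cart row [85, 91, 86, 85, 105, 139, 176, 190, 192, 199, 197, 197, 195, 195, 194, 195, 194, 195, 201, 208, 208, 210, 211, 211, 207, 212, 207, 206, 210, 208, 213, 208, 211, 208, 209, 205, 210, 208, 208, 205, 207, 207, 209, 206, 207, 209, 211, 206, 207, 209, 210, 208, 203, 196, 190, 193, 193, 195, 191, 194, 190, 190, 194, 187, 182, 164, 126, 96, 87, 83, 87, 90]
cart col [150, 151, 152, 152, 153, 146, 126, 103, 104, 106, 105, 99, 96, 97, 97, 97, 108, 135, 169, 186, 199, 210, 208, 210, 204, 210, 205, 211, 207, 211]
deck row40 [199, 194, 179, 143, 119, 114, 114, 119, 113, 116, 114, 113, 114, 117] [104, 105, 105, 107, 106, 109, 137, 181, 197, 197, 189, 176, 176, 186, 189, 190] row130 [181, 193, 201, 203, 194, 171, 138, 120, 118, 114, 125, 117, 121, 120, 114] [112, 111, 114, 114, 111, 109, 130, 169, 197, 203, 196, 181, 174, 185, 195, 193]
```

```bash
python3 - <<'E'
from h import *
import pickle; d=pickle.load(open('w2.pkl','rb'))
yaw=np.radians(10); ex=np.array([np.cos(yaw),np.sin(yaw)]); ey=np.array([-ex[1],ex[0]])
f=lambda p,z:np.round(np.c_[ray(d,p,z)@ex,ray(d,p,z)@ey]*1000,1)
print('bay L/R r100',f([(300.7,100),(346.8,100)],.066),'r120',f([(300.7,120),(346.6,120)],.066),'back',f([(324,78.8)],.066))
print('deck',f([(241,40),(518.3,40),(246,130),(506.7,130)],.066))
print('cart',f([(294.7,196),(355.9,196),(325,187.3)],.1855))
s=telemetry.state();p=s['tool_pos'][:2];print('tcp',p@ex*1000,p@ey*1000,s['tool_pos'],s['orientation'])
q=ray(d,[(323.7,100),(323.7,120),(301,85),(301,150)],.066);print(q)
b=np.array([.4794,.2376]);print('top est bay',b@ex,b@ey)
E
```

```text
bay L/R r100 [[560.5 167. ]
 [560.5 134.4]] r120 [[547.  167.2]
 [547.  134.4]] back [[574.4 150.5]]
deck [[598.9 206.8]
 [599.   18.6]
 [540.1 206.8]
 [540.2  18.9]]
cart [[513.3 163.3]
 [513.3 135.9]
 [517.2 149.7]]
tcp 462.3749240997653 147.70537801812017 [0.42970164 0.22575196 0.18912112] [1.79969815e+02 9.91752490e-02 1.00378277e+01]
[[0.52581882 0.24579218]
 [0.51250649 0.24345604]
 [0.53280715 0.26312843]
 [0.48895291 0.25616471]]
top est bay 0.5133756438077152 0.15074338574217425
```

```bash
python3 - <<'E'
from h import *
s=telemetry.state();d=vision.read_camera("wrist");g=cv2.cvtColor(d["image"],cv2.COLOR_RGB2GRAY).astype(float)
yaw=np.radians(10); ex=np.array([np.cos(yaw),np.sin(yaw)]); ey=np.array([-ex[1],ex[0]])
f=lambda p,z:np.round(np.c_[ray(d,p,z)@ex,ray(d,p,z)@ey]*1000,1)
def cross(a,lo,lev):
    i=[k for k in range(len(a)-1) if (a[k]-lev)*(a[k+1]-lev)<=0]; return [round(lo+k+(lev-a[k])/(a[k+1]-a[k]+1e-9),1) for k in i]
for v in (100,120,150): print(v,cross(g[v,290:360],290,100))
print('cart',cross(g[196,285:365],285,140),cross(g[180:196,325],180,150)); print('back',cross(g[70:88,325],70,100))
print('deck',cross(g[130,235:260],235,150),cross(g[130,495:510],495,150))
print(s['tool_pos'],s['orientation'],s['tool_pos'][:2]@ex,s['tool_pos'][:2]@ey)
for p,z in (((300.7,100),.066),((347,100),.066),((295,196),.186),((356,196),.186)): print(f([p],z),end=' ')
import pickle; pickle.dump(d,open('w3.pkl','wb'))
E
```

```text
100 [np.float64(298.2), np.float64(303.2), np.float64(341.1), np.float64(344.4)]
120 [np.float64(298.7), np.float64(303.5), np.float64(340.9), np.float64(343.9)]
150 [np.float64(299.3), np.float64(304.2), np.float64(340.5), np.float64(343.3)]
cart [np.float64(295.0), np.float64(355.4)] [np.float64(187.5)]
back [np.float64(77.4), np.float64(84.9)]
deck [np.float64(243.7)] [np.float64(504.6)]
[0.42970164 0.22575196 0.18912112] [1.79969815e+02 9.91752490e-02 1.00378277e+01] 0.46237492409976527 0.14770537801812017
[[560.  165.6]] [[560.  132.9]] [[513.  161.8]] [[513.  134.5]]
```

```bash
python3 - <<'E'
from h import *
yaw=np.radians(10); ex=np.array([np.cos(yaw),np.sin(yaw)]); ey=np.array([-ex[1],ex[0]])
p=.5173*ex+.1504*ey; print(p); tool([*p,.126],10)
E
```

```text
[0.48332436 0.23794329]
turn [ 0.008  0.021 -0.004] shift [ 2.213 -0.151  2.522]
```

```bash
python3 -m jog '[[[0,0,0],[0.7,-0.05,0],5],[[0,0,0],[1.5,-0.1,0],5],[[0,0,0],[2.1,-0.14,0],5],[[0,0,0],[2.21,-0.15,0.6],5],[[0,0,0],[2.21,-0.15,1.4],5],[[0,0,0],[2.21,-0.15,2.2],5],[[0,0,0],[2.21,-0.15,2.5],5],[[0,0,0],[2.21,-0.15,2.5],5]]'
python3 -m jog '[[[0,0,0],[0,0,0],5],[[0,0,0],[0,0,0],5]]'
python3 - <<'E'
from h import *
yaw=np.radians(10); ex=np.array([np.cos(yaw),np.sin(yaw)]); ey=np.array([-ex[1],ex[0]])
p=.5173*ex+.1504*ey; print(p); tool([*p,.126],10)
d=vision.read_camera("wrist"); cv2.imwrite("pics/w4.png",d["image"][:,:,::-1])
E
```

```text
clock: 5.35
tool_pos: [0.4826, 0.2363, 0.1258]
orientation: [179.9, 0.2, 9.8]
wrist_force: [-0.3, -0.3, -1.7]
finger_gap: 0.0142
grasp_force: 35.0
clock: 5.52
tool_pos: [0.4843, 0.2379, 0.1288]
orientation: [-180.0, -0.1, 9.9]
wrist_force: [0.3, -0.7, -0.4]
finger_gap: 0.014
grasp_force: 35.0
[0.48332436 0.23794329]
turn [-0.002 -0.012 -0.023] shift [-0.04  -0.008  0.111]
```

View pics/w4.png

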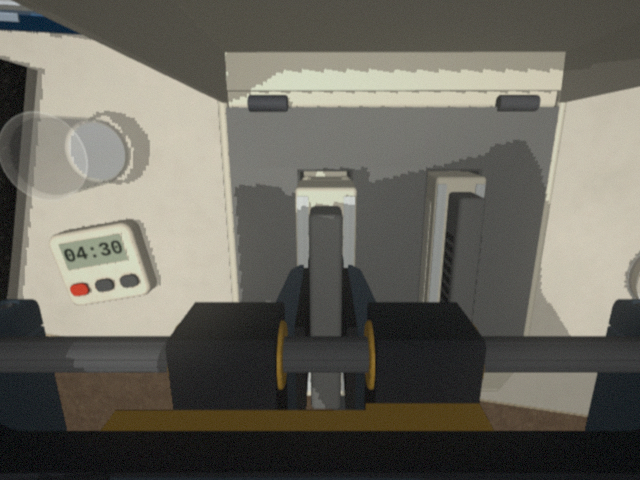

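The view shows the held cartridge's top edge (297–355, 187) lined up with the bay's far end (301–352, 170). I'll descend now and watch the force.

```bash
python3 -m jog '[[[0,0,0],[-0.02,0,0.15],5],[[0,0,0],[-0.02,0,0.3],5],[[0,0,0],[-0.02,0,0.45],5],[[0,0,0],[-0.02,0,0.6],5],[[0,0,0],[-0.02,0,0.7],5],[[0,0,0],[-0.02,0,0.8],5],[[0,0,0],[-0.02,0,0.8],5],[[0,0,0],[-0.02,0,0.8],5]]'
```

```text
clock: 6.23
tool_pos: [0.4832, 0.2381, 0.1077]
orientation: [180.0, 0.0, 9.9]
wrist_force: [-0.5, 0.6, -1.0]
finger_gap: 0.0138
grasp_force: 35.0
```

```bash
python3 -m jog '[[[0,0,0],[0,0,0.15],5],[[0,0,0],[0,0,0.3],5],[[0,0,0],[0,0,0.45],5],[[0,0,0],[0,0,0.6],5],[[0,0,0],[0,0,0.7],5],[[0,0,0],[0,0,0.8],5],[[0,0,0],[0,0,0.8],5],[[0,0,0],[0,0,0.8],5]]'
python3 -m jog '[[[0,0,0],[0,0,0.1],5],[[0,0,0],[0,0,0.2],5],[[0,0,0],[0,0,0.3],5],[[0,0,0],[0,0,0.4],5],[[0,0,0],[0,0,0.4],5]]'
```

```text
clock: 6.9
tool_pos: [0.4833, 0.238, 0.0878]
orientation: [180.0, 0.0, 9.9]
wrist_force: [0.2, -0.9, -0.2]
finger_gap: 0.0135
grasp_force: 35.0
clock: 7.32
tool_pos: [0.4832, 0.2376, 0.0774]
orientation: [180.0, 0.0, 9.9]
wrist_force: [2.5, -5.3, -3.7]
finger_gap: 0.0134
grasp_force: 35.0
```

```bash
python3 -m jog '[[[0,0,0],[0,0,0.08],5],[[0,0,0],[0,0,0.16],5],[[0,0,0],[0,0,0.24],5],[[0,0,0],[0,0,0.24],5],[[0,0,0],[0,0,0.24],5]]'
python3 -m jog '[[[0,0,0],[0,0,0.05],5],[[0,0,0],[0,0,0.08],5],[[0,0,0],[0,0,0.08],5]]'
```

```text
clock: 7.73
tool_pos: [0.4832, 0.2381, 0.0717]
orientation: [-180.0, 0.0, 9.9]
wrist_force: [0.7, -2.3, -3.5]
finger_gap: 0.0137
grasp_force: 35.0
clock: 7.98
tool_pos: [0.4834, 0.2382, 0.0715]
orientation: [180.0, 0.0, 9.9]
wrist_force: [-12.9, -9.5, 36.1]
finger_gap: 0.0138
grasp_force: 35.0
```

```bash
python3 -m jog '[[[0,0,0],[0,0,-0.06],36],[[0,0,0],[0,0,-0.06],36],[[0,0,0],[0,0,-0.06],36],[[0,0,0],[0,0,-0.06],36],[[0,0,0],[0,0,-0.06],36],[[0,0,0],[0,0,-0.06],36]]'
python3 -m jog '[[[0,0,0],[0,0,-0.5],36],[[0,0,0],[0,0,-1.2],36],[[0,0,0],[0,0,-2],20],[[0,0,0],[0,0,-2.5],0],[[0,0,0],[0,0,-2.5],0],[[0,0,0],[0,0,-2.5],0],[[0,0,0],[0,0,-2.5],0],[[0,0,0],[0,0,-2.5],0]]'
python3 - <<'E'
from h import *
yaw=np.radians(10); ex=np.array([np.cos(yaw),np.sin(yaw)]); ey=np.array([-ex[1],ex[0]])
p=.517*ex+(.1504-.076)*ey; print(p); tool([*p,.135],10)
d=vision.read_camera("top"); cv2.imwrite("pics/t5.png",d["image"][:,:,::-1])
E
```

```text
clock: 8.48
tool_pos: [0.4832, 0.2381, 0.0712]
orientation: [-180.0, 0.0, 9.9]
wrist_force: [-0.7, 0.4, 0.1]
finger_gap: 0.0362
grasp_force: 0.0
clock: 9.15
tool_pos: [0.4827, 0.2378, 0.133]
orientation: [180.0, 0.1, 9.9]
wrist_force: [-1.2, -0.1, 0.0]
finger_gap: 0.0005
grasp_force: 0.0
[0.49622618 0.1630458 ]
turn [ 0.004  0.015 -0.017] shift [ 0.017  3.039 -0.078]
```

```bash
python3 -m jog '[[[0,0,0],[0,0,0.6],0],[[0,0,0],[0,0,1.2],0],[[0,0,0],[0,0,1.6],0],[[0,0,0],[0,0,1.75],0],[[0,0,0],[0,0,1.85],0],[[0,0,0],[0,0,1.88],0],[[0,0,0],[0,0,1.88],0]]'
python3 -m jog '[[[0,0,0],[0,0,-0.6],0],[[0,0,0],[0,0,-1.2],0],[[0,0,0],[0,0,-1.9],0],[[0,0,0],[0,1,-1.9],0],[[0,0,0],[0,2,-1.9],0],[[0,0,0],[0,3.04,-1.9],0],[[0,0,0],[0,3.04,-1.9],0],[[0,0,0],[0,3.04,-1.9],0]]'
python3 -m jog '[[[0,0,0],[0,0,0.4],0],[[0,0,0],[0,0,0.8],0],[[0,0,0],[0,0,1.1],0],[[0,0,0],[0,0,1.2],0],[[0,0,0],[0,0,1.3],0],[[0,0,0],[0,0,1.3],0]]'
```

```text
clock: 9.78
tool_pos: [0.4823, 0.2379, 0.0882]
orientation: [180.0, 0.2, 9.9]
wrist_force: [-18.6, -6.2, 38.8]
finger_gap: 0.0003
grasp_force: 18.6
clock: 10.45
tool_pos: [0.4966, 0.1624, 0.1345]
orientation: [-180.0, -0.0, 9.8]
wrist_force: [-0.4, -0.3, 0.3]
finger_gap: 0.0007
grasp_force: 0.0
clock: 10.95
tool_pos: [0.496, 0.1636, 0.101]
orientation: [180.0, 0.1, 10.0]
wrist_force: [-0.2, -0.6, 0.5]
finger_gap: 0.0002
grasp_force: 0.0
```

B's fin top is at 88 mm, so it is home. Next I'll push A down.

```bash
python3 -m jog '[[[0,0,0],[0,0,0.06],0],[[0,0,0],[0,0,0.12],0],[[0,0,0],[0,0,0.18],0],[[0,0,0],[0,0,0.24],0],[[0,0,0],[0,0,0.24],0]]'
python3 -m jog '[[[0,0,0],[0,0,0.06],0],[[0,0,0],[0,0,0.12],0],[[0,0,0],[0,0,0.18],0],[[0,0,0],[0,0,0.24],0],[[0,0,0],[0,0,0.24],0]]'
```

```text
clock: 11.37
tool_pos: [0.4964, 0.1634, 0.0956]
orientation: [180.0, 0.0, 9.9]
wrist_force: [0.2, 0.8, 1.2]
finger_gap: 0.0004
grasp_force: 0.2
clock: 11.78
tool_pos: [0.496, 0.1633, 0.0894]
orientation: [180.0, 0.0, 9.9]
wrist_force: [-0.6, -0.5, 0.4]
finger_gap: 0.0007
grasp_force: 0.0
```

```bash
python3 -m jog '[[[0,0,0],[0,0,0.03],0],[[0,0,0],[0,0,0.06],0],[[0,0,0],[0,0,0.08],0],[[0,0,0],[0,0,0.08],0]]'
```

```text
clock: 12.12
tool_pos: [0.4962, 0.1632, 0.0882]
orientation: [180.0, 0.0, 9.9]
wrist_force: [-3.8, -1.0, 11.6]
finger_gap: 0.0002
grasp_force: 6.2
```

```bash
python3 -m jog '[[[0,0,0],[0,0,0.03],0],[[0,0,0],[0,0,0.03],0],[[0,0,0],[0,0,0.03],0]]'
python3 -m jog '[[[0,0,0],[0,0,-0.8],0],[[0,0,0],[-1,0,-2],0],[[0,0,0],[-2,0,-3.5],0],[[0,0,0],[-3.5,0,-5],0],[[0,0,0],[-4,0,-6.5],0],[[0,0,0],[-4,0,-7.2],0],[[0,0,0],[-4,0,-7.5],0],[[0,0,0],[-4,0,-7.5],0]]'
python3 - <<'E'
from h import *
o=[]
for n in("wrist","top"):
    d=vision.read_camera(n); im=d["image"][:,:,::-1]
    if n=="top": im=cv2.resize(im[170:330,210:430],(660,480))
    else: im=im
    cv2.imwrite(f"pics/{n}6.png",im)
yaw=np.radians(10); ex=np.array([np.cos(yaw),np.sin(yaw)]); ey=np.array([-ex[1],ex[0]])
d=vision.read_camera("scene"); cv2.imwrite("pics/scene6.png",cv2.resize(d["image"][150:330,170:410][:,:,::-1],(800,600)))
for n in ("scene","wrist"):
    d=vision.read_camera(n)
    for th in (1.4,1.5,1.6,1.7,1.8):
        xx=.517+.094-.167*np.cos(th); q=xx*ex+.1128*ey; print(n,th,proj(d,[[*q,.066+.167*np.sin(th)]]).round(1))
E
```

```text
clock: 12.37
tool_pos: [0.4963, 0.1632, 0.0882]
orientation: [180.0, 0.0, 9.9]
wrist_force: [-11.3, -1.7, 27.6]
finger_gap: 0.0002
grasp_force: 13.9
clock: 13.03
tool_pos: [0.3989, 0.1463, 0.2768]
orientation: [-180.0, -0.3, 9.9]
wrist_force: [0.5, 0.2, -0.3]
finger_gap: -0.0001
grasp_force: 0.0
scene 1.4 [[270.7 182.6]]
scene 1.5 [[266.4 180. ]]
scene 1.6 [[262.2 178. ]]
scene 1.7 [[258.2 176.9]]
scene 1.8 [[254.4 176.5]]
wrist 1.4 [[242.3 -67.7]]
wrist 1.5 [[ 239.1 -114. ]]
wrist 1.6 [[ 236.4 -161.7]]
wrist 1.7 [[ 234.4 -208.8]]
wrist 1.8 [[ 233.3 -253.6]]
```

View pics/scene6.png

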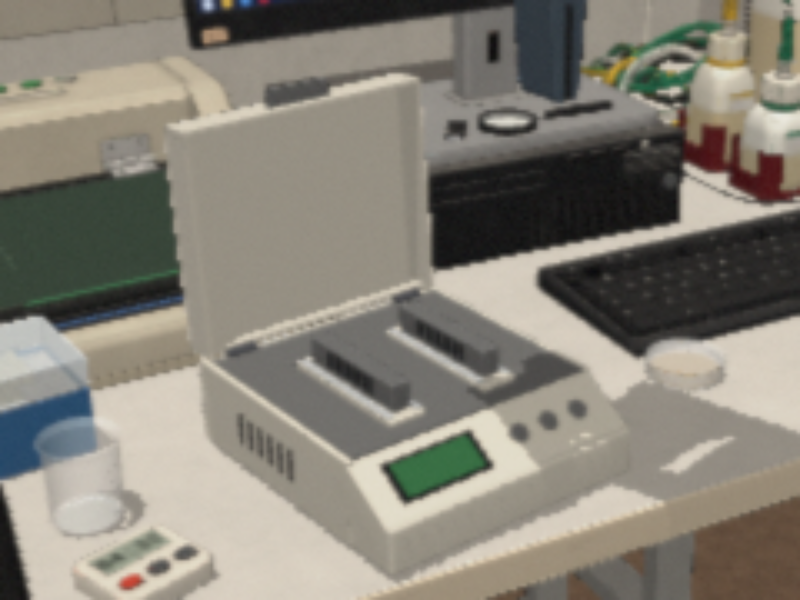

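View pics/wrist6.png

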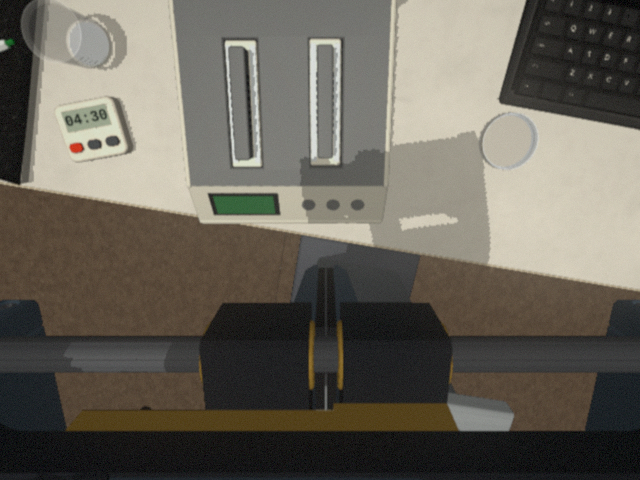

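Both cartridges sit home with equal fin heights, at (243,102) and (325,102) in the wrist view. In the scene view the lid tab is at (259,177), so the lid is at about 1.67 rad. Next I'll check the clearance behind the lid.

```bash
cat >> h.py <<'E'
yaw=np.radians(10); ex=np.array([np.cos(yaw),np.sin(yaw)]); ey=np.array([-ex[1],ex[0]])
def rd(a,b,z): tool([*(a*ex+b*ey),z],10)
E
python3 - <<'E'
from h import *
t=vision.read_camera("top"); s=vision.read_camera("scene")
P=[d["K"]@np.c_[d["R"],d["t"]] for d in (t,s)]
def tri(a,b):
    X=cv2.triangulatePoints(P[0],P[1],np.array(a,float),np.array(b,float)); return (X[:3]/X[3]).ravel().round(3)
X=tri((208,97),(207,196)); print('bracket',X)
X=tri((262,195.5),(259.1,177.3)); print('tab',X,X[:2]@ex,X[:2]@ey)
print('scanner front edge',[ray(t,(290,188),z).round(3) for z in (.05,.1,.15)])
g=cv2.cvtColor(t["image"],cv2.COLOR_RGB2GRAY)
rd(.705,.1128,.30)
E
```

```text
bracket [0.846 0.33  0.146]
tab [0.601 0.22  0.231] 0.6300720586470616 0.11229515088486065
scanner front edge [array([[0.673, 0.171]]), array([[0.658, 0.169]]), array([[0.643, 0.166]])]
turn [ 0.003  0.027 -0.018] shift [11.522 -1.546 -1.094]
```

```bash
python3 -m jog '[[[0,0,0],[0,0,-0.6],0],[[0,0,0],[0.8,-0.2,-1.4],0],[[0,0,0],[2.2,-0.4,-1.6],0],[[0,0,0],[3.7,-0.7,-1.6],0],[[0,0,0],[5.2,-0.9,-1.6],0],[[0,0,0],[6.6,-1.1,-1.6],0],[[0,0,0],[8,-1.3,-1.6],0],[[0,0,0],[9.4,-1.5,-1.6],0]]'
python3 -m jog '[[[0,0,0],[0.8,-0.05,0],0],[[0,0,0],[1.6,-0.05,0],0],[[0,0,0],[2.1,-0.05,0],0],[[0,0,0],[2.1,-0.05,0],0],[[0,0,0],[2.1,-0.05,0],0]]'
python3 - <<'E'
from h import *
rd(.705,.1128,.212); print(telemetry.state()['joints'])
E
```

```text
clock: 14.05
tool_pos: [0.6244, 0.2239, 0.313]
orientation: [180.0, 0.1, 9.9]
wrist_force: [0.7, 0.1, 1.2]
finger_gap: 0.0005
grasp_force: 0.0
clock: 14.47
tool_pos: [0.6742, 0.2335, 0.3131]
orientation: [180.0, 0.1, 9.9]
wrist_force: [-0.6, -0.0, 1.2]
finger_gap: 0.0007
grasp_force: 0.0
turn [ 0.003  0.022 -0.02 ] shift [2.600e-02 2.000e-03 4.044e+00]
[1.72299968e+01 1.77022153e+01 9.39129977e+01 1.33545868e-03
 6.84946665e+01 9.73296014e+01]
```

Going down behind the lid, then forward until it touches (contact expected with the TCP near ex 0.671).

```bash
python3 -m jog '[[[0,0,0],[0,0,0.9],0],[[0,0,0],[0,0,1.8],0],[[0,0,0],[0,0,2.8],0],[[0,0,0],[0,0,3.6],0],[[0,0,0],[0,0,4],0],[[0,0,0],[-0.3,0,4],0],[[0,0,0],[-0.6,0,4],0],[[0,0,0],[-0.8,0,4],0]]'
python3 -m jog '[[[0,0,0],[-0.15,0,0],0],[[0,0,0],[-0.3,0,0],0],[[0,0,0],[-0.45,0,0],0],[[0,0,0],[-0.6,0,0],0],[[0,0,0],[-0.7,0,0],0],[[0,0,0],[-0.7,0,0],0]]'
python3 - <<'E'
from h import *
s=telemetry.state(); print(s['tool_pos'][:2]@ex,s['tool_pos'])
t=vision.read_camera("scene"); cv2.imwrite("pics/s7.png",cv2.resize(t["image"][120:330,150:430][:,:,::-1],(800,600)))
E
```

```text
clock: 15.13
tool_pos: [0.654, 0.2302, 0.216]
orientation: [-180.0, -0.1, 9.9]
wrist_force: [0.8, -0.1, -0.6]
finger_gap: 0.0006
grasp_force: 0.0
clock: 15.63
tool_pos: [0.6371, 0.2271, 0.2148]
orientation: [180.0, -0.0, 9.9]
wrist_force: [-0.6, -0.1, 0.2]
finger_gap: 0.0001
grasp_force: 0.0
0.6668334324111296 [0.63707164 0.2271279  0.21475425]
```

View pics/s7.png

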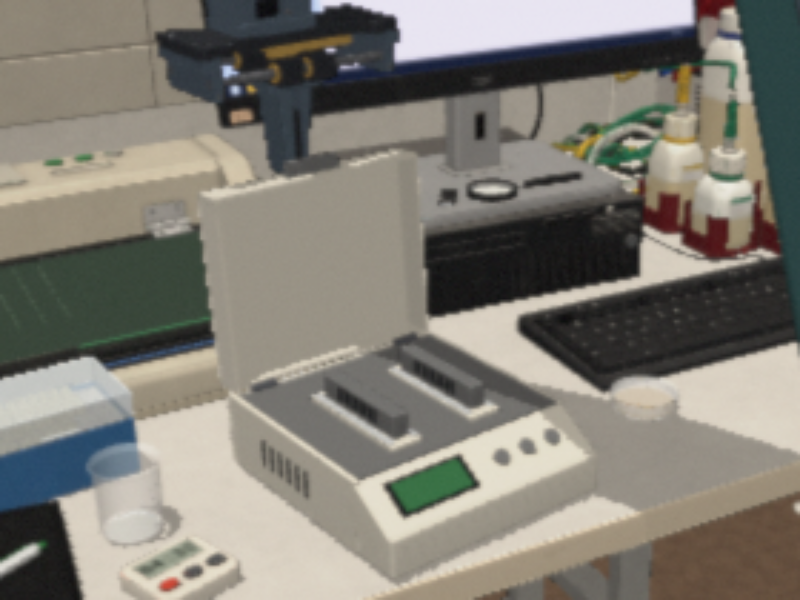

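The fingers are behind the lid at crop (285,165), just below the tab. Now I'll push the lid slowly along its arc.

```bash
python3 -m jog '[[[0,0,0],[-0.25,0,0],0],[[0,0,0],[-0.5,0,-0.02],0],[[0,0,0],[-0.75,0,-0.05],0],[[0,0,0],[-1,0,-0.08],0],[[0,0,0],[-1.25,0,-0.1],0],[[0,0,0],[-1.5,0,-0.12],0],[[0,0,0],[-1.75,0,-0.13],0],[[0,0,0],[-2.04,0,-0.14],0]]'
python3 -m jog '[[[0,0,0],[-0.2,0,0.02],0],[[0,0,0],[-0.4,0,0.05],0],[[0,0,0],[-0.6,0,0.09],0],[[0,0,0],[-0.8,0,0.13],0],[[0,0,0],[-1,0,0.17],0],[[0,0,0],[-1.2,0,0.22],0],[[0,0,0],[-1.4,0,0.27],0],[[0,0,0],[-1.56,0,0.32],0]]'
python3 - <<'E'
from h import *
s=telemetry.state(); print(s['tool_pos'][:2]@ex,s['tool_pos']); rd(.5415,.1128,.1926)
E
```

```text
clock: 16.35
tool_pos: [0.5864, 0.2183, 0.218]
orientation: [180.0, 0.0, 9.9]
wrist_force: [2.4, 0.7, -0.9]
finger_gap: 0.001
grasp_force: 0.9
clock: 17.02
tool_pos: [0.5482, 0.2116, 0.2099]
orientation: [180.0, 0.0, 9.9]
wrist_force: [1.3, -0.2, 0.8]
finger_gap: 0.0004
grasp_force: 0.9
0.5765670620994567 [0.54815644 0.21156774 0.20985192]
turn [ 0.     0.003 -0.018] shift [-1.402  0.017  0.69 ]
```

```bash
python3 -m jog '[[[0,0,0],[-0.18,0,0.07],0],[[0,0,0],[-0.36,0,0.14],0],[[0,0,0],[-0.54,0,0.22],0],[[0,0,0],[-0.72,0,0.31],0],[[0,0,0],[-0.9,0,0.41],0],[[0,0,0],[-1.08,0,0.51],0],[[0,0,0],[-1.26,0,0.61],0],[[0,0,0],[-1.4,0,0.7],0]]'
python3 -m jog '[[[0,0,0],[-0.16,0,0.12],0],[[0,0,0],[-0.32,0,0.24],0],[[0,0,0],[-0.48,0,0.37],0],[[0,0,0],[-0.64,0,0.5],0],[[0,0,0],[-0.8,0,0.65],0],[[0,0,0],[-0.96,0,0.8],0],[[0,0,0],[-1.1,0,0.94],0],[[0,0,0],[-1.2,0,1.06],0]]'
python3 - <<'E'
from h import *
s=telemetry.state(); print(s['tool_pos'][:2]@ex,s['tool_pos']); rd(.484,.1128,.1206)
E
```

```text
clock: 17.68
tool_pos: [0.5137, 0.2056, 0.1922]
orientation: [180.0, 0.0, 9.9]
wrist_force: [0.7, 0.6, 0.7]
finger_gap: 0.0005
grasp_force: 0.8
clock: 18.35
tool_pos: [0.4842, 0.2004, 0.1656]
orientation: [180.0, 0.0, 9.9]
wrist_force: [-0.2, 0.2, 0.7]
finger_gap: 0.0007
grasp_force: 0.7
0.511683560821607 [0.48424062 0.20040315 0.16562127]
turn [ 0.     0.002 -0.018] shift [-1.107  0.021  1.801]
```

```bash
python3 -m jog '[[[0,0,0],[-0.18,0,0.22],0],[[0,0,0],[-0.36,0,0.44],0],[[0,0,0],[-0.52,0,0.66],0],[[0,0,0],[-0.66,0,0.88],0],[[0,0,0],[-0.78,0,1.1],0],[[0,0,0],[-0.9,0,1.34],0],[[0,0,0],[-1.02,0,1.58],0],[[0,0,0],[-1.11,0,1.8],0]]'
python3 -m jog '[[[0,0,0],[-0.04,0,0.12],0],[[0,0,0],[-0.08,0,0.24],0],[[0,0,0],[-0.12,0,0.36],0],[[0,0,0],[-0.16,0,0.48],0],[[0,0,0],[-0.2,0,0.6],0],[[0,0,0],[-0.22,0,0.7],0],[[0,0,0],[-0.24,0,0.8],0],[[0,0,0],[-0.25,0,0.88],0]]'
```

```text
clock: 19.02
tool_pos: [0.457, 0.1956, 0.1204]
orientation: [180.0, 0.0, 9.9]
wrist_force: [0.2, 0.3, -0.1]
finger_gap: 0.0001
grasp_force: 0.5
clock: 19.68
tool_pos: [0.4511, 0.1946, 0.0988]
orientation: [-180.0, 0.0, 9.9]
wrist_force: [-1.3, -1.0, 1.1]
finger_gap: 0.0008
grasp_force: 0.6
```

```bash
python3 -m jog '[[[0,0,0],[0,0,0.04],0],[[0,0,0],[0,0,0.08],0],[[0,0,0],[0,0,0.11],0],[[0,0,0],[0,0,0.14],0],[[0,0,0],[0,0,0.14],0]]'
```

```text
clock: 20.1
tool_pos: [0.4513, 0.1947, 0.0955]
orientation: [-180.0, -0.0, 9.9]
wrist_force: [0.0, -0.7, -0.1]
finger_gap: 0.0001
grasp_force: 0.0
```

```bash
python3 -m jog '[[[0,0,0],[0,0,0.02],0],[[0,0,0],[0,0,0.04],0],[[0,0,0],[0,0,0.04],0],[[0,0,0],[0,0,0.04],0]]'
```

```text
clock: 20.43
tool_pos: [0.4514, 0.1947, 0.0951]
orientation: [180.0, -0.0, 9.9]
wrist_force: [-4.2, -2.1, 13.3]
finger_gap: 0.0001
grasp_force: 6.3
```

The fingers met a firm stop at 95.1 mm, which is the shut height. I'll retract and check.

```bash
python3 -m jog '[[[0,0,0],[0,0,-0.2],0],[[0,0,0],[0,0,-0.8],0],[[0,0,0],[0,0,-1.8],0],[[0,0,0],[0,0,-3],0],[[0,0,0],[0,0,-4.2],0],[[0,0,0],[0,0,-5],0],[[0,0,0],[0,0,-5.2],0],[[0,0,0],[0,0,-5.2],0]]'
python3 - <<'E'
from h import *
t=vision.read_camera("scene"); cv2.imwrite("pics/s8.png",cv2.resize(t["image"][120:390,80:440][:,:,::-1],(800,600)))
E
```

```text
clock: 21.1
tool_pos: [0.452, 0.1949, 0.226]
orientation: [-180.0, -0.2, 9.9]
wrist_force: [0.1, -0.7, -0.4]
finger_gap: 0.0005
grasp_force: 0.0
```

View pics/s8.png

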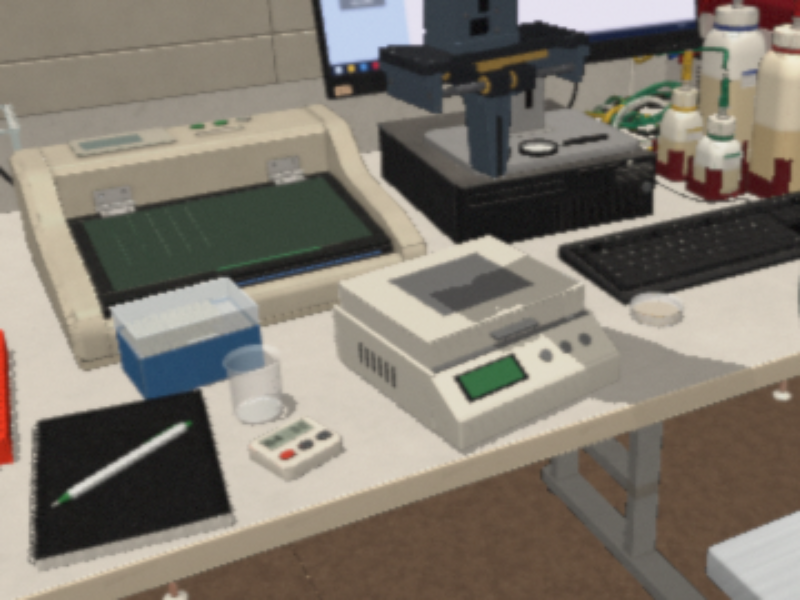

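The lid is fully shut, with its tab at (515,328) resting flush, nothing else on the desk has moved, and the gripper is clear.

```bash
python3 -c "
from station import bot; print(bot.sign_off())"
```

```text
the job is handed in; nothing more can be done
None
```

I pushed both cartridges fully home (fin tops at 88 mm), then closed the lid gently to its stop and let go, with nothing else on the desk visibly moved; the job was handed in at about 21 s.

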